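# Push a brake pad home under the drag spring

## Robot

A 7-joint arm with a two-finger parallel gripper is mounted at the origin on the work surface. World frame = base frame: x ahead of the robot, y to its left, z up, the work surface at z = 0. Lengths are in m, angles in rad, forces in N, time in s.
With the tool pointing down it reaches from about 0.4 to 0.85 m from the base axis. Payload 10.4 kg.
Tool frame: the origin (TCP) lies midway between the tips of the shut fingers; the grasp point (between the pads) lies 19 mm behind it (manip.hold_point_z is the distance from the TCP to the grasp point, in m); z points along the fingers, y is the line along which they close (so a half turn about z gives the same grasp; the last joint's range is limited). The gripper opens to 85 mm and grips with 20 to 120 N. Pads are 22 mm wide; open, the fingers measure 114 mm over their backs; the gripper's body (76 mm by 85 mm) begins 54 mm behind the grasp point. The pads swing forward as they close: fully open they stand 13 mm farther back than shut.
Start: joints at [1.252, 0.332, -0.065, 1.46, 0.022, 1.35, -0.088], TCP at [0.182, -0.598, 0.231] pointing down, gripper open.
Joint ranges: [-2.6, 2.6], [-0.5, 2.12], [-1.47, 1.34], [0.16, 2.42], [-1.27, 4.41], [0.06, 2.06], [-2.6, 2.6]. Speed limits (rad/s): [2.22, 2.22, 2.79, 2.79, 3.14, 3.14, 3.14].

## Interface

Orientations are given as a unit quaternion [x, y, z, w].
In Python, from workcell import manip, eyes, job gives the robot as it stands.
- The arm moves only by the shell command python3 -m crank 'ROWS' [FORCE]. ROWS is JSON, a list that holds one entry, the list of rows, each a list of 7 numbers: the finger opening in cm, from 0 to 8.54, then the shift along the world's x, y, z in cm, then the turn, a rotation vector about the world's x, y, z in degrees. In form: [[[hand, x, y, z, ax, ay, az], ...]]. A call has 1 to 20 rows; each row shifts and turns the commanded pose from where the row before left it; what a row does not reach is not made up. A row lasts 1/8 s, in which the tool goes at most 62.5 mm and 10.7 degrees, less where a joint would pass 70% of its speed; a pose out of reach is approached as far as the arm can. A call with a gripper value outside its range is refused whole. The fingers move at their own pace and stop on an object; FORCE is the grip in N (left out, the last holds). Time passes only in rows, so rows that do not move let the fingers close. It gives the time, the measured TCP pose, the force, the opening and the grip force at its end, in the units of the state.
- manip.get_obs(): the state, without advancing time (a new reading comes with each control period).
- eyes.camera(name): name is "side" or "top" or "wrist"; returns (picture, depth): 420x560x3 uint8, red, green, blue; 420x560 float32, m along the optical axis (not along the pixel's ray), 0 where there is no reading.
- eyes.camera_params(name): a dict with "fx", "fy", "cx", "cy" (pixels), "dist" ([k1, k2, p1, p2, k3] as OpenCV has them; the pictures are not rectified), "world_from_camera" (4x4, takes a point from camera to world coordinates); the wrist camera has in their place "hand_eye" (4x4, takes a point from camera to tool coordinates, whose origin is the TCP and whose axes are the flange's). Camera axes: x right, y down, z forward; pixel columns grow to the right and rows downward; lengths in m; the calibration is good to about 2 mm. A picture is of the moment at which its call begins: read the wrist's pose just before it. camera_params takes no time and is no camera call.
- job.hand_in(): hands the job in; it is judged then, once.
The state is a dict: "clock": time; "joint_pos": joint angles; "joint_velocities": joint speeds; "tau": joint torques, N m; "position": TCP position; "ee_rot": TCP orientation; "ft_force": force on the tool from outside, world axes, zero at the start; "torque": the same for the moment, N m; "grip_width": opening from 0.0 (shut) to 1.0 (fully open); "grasp_force": force on a finger pad.
Only numpy, scipy, OpenCV 4.12 (cv2) and the standard library are available. Lean on these libraries where they do the work, as an engineer would, in place of code of your own. Each camera call takes 0.05 s, during which the arm holds its last target. There are 200 camera calls.

## Task

On the bench is a blue pad-checking fixture with an orange brake pad waiting at its open end, held up by a sprung brass lifter. With the fingertips press the pad hard down and, keeping it down, slide it under the yellow gate and its drag spring until it is fully home against the red end stop and the lifter has sprung up again behind it. Do not lift the pad, leave the other things on the bench where they are, and come away clear.

Things in the scene. Friction and masses are not known exactly. Their poses are not given: they have to be found in the camera images.
- fixture: Blue base of the pad-checking fixture, fixed to the bench, 270 x 85 x 30 mm. Origin: centre of its underside, on the bench. Its x axis is the direction in which the pad is slid in, z is up. The flat deck is 30 mm above the origin. Steel rails along both sides (tops 44 mm above the origin) leave a channel 60 mm wide for the pad. The end towards -x is open.
- gate (a point): Middle of the lower front edge of the yellow gate bar that crosses the channel, at fixture x = 40 mm, 49.5 mm above the bench. The bar is 20 mm thick along x (40 to 60 mm); its top is 62.5 mm above the bench.
- end_stop (a point): Foot of the red end stop's face, on the deck, at fixture x = 115 mm. Fully home, the pad's front touches it: the pad then spans fixture x = -15 to 115 mm, its origin at x = 50 mm, the rear face of its tab at x = 28 mm, its top 46 mm above the bench.
- lifter (a joint): Sprung brass lifter plate in the deck, fixture x = -115 to -20 mm, 46 mm wide. Joint value in m: 0 is up (top 8 mm above the deck), 0.0075 fully down (top 0.5 mm above the deck). It pushes up with 12 N when up, 16 N when fully down. The pad lies on it at the start; it springs up again once the pad has been slid off it.
- drag_spring (a joint): Steel leaf, 50 x 24 mm, hinged behind the gate (fixture x = 58 mm), sloping down to its tip at x = 107 mm. Joint value in rad: 0 with nothing under it, about 0.13 when the pad is under its tip; it then presses the pad down with about 4 N.
- pad: Brake pad, 130 x 55 x 16 mm, about 0.35 kg, black friction block below, orange backing plate above. Origin: centre of its underside; its x points the way it is slid in. It starts on the raised lifter, 5 to 19 mm short of the gate, its top 54 mm above the bench, so that the gate bar stops it: it must be pressed down by at least 5 mm to pass. It slides with a friction of about 0.3.
- pad_shelf (a point): Point on top of the pad at the foot of its tab's rear face, on the centre line (pad x = -22 mm, 16 mm above its underside). The steel tab stands across the plate, 6 mm thick, 44 mm wide, 9 mm high. Behind it (pad x = -65 to -22 mm) the plate is a bare flat shelf where closed fingertips can press down and push forward against the tab.
- socket: Bystander: steel socket, 26 mm across, 34 mm high, standing beside the fixture. Origin: centre of its underside.
- guide_pin: Bystander: brass pin standing on its 26 mm head, 55 mm high, beside the fixture. Origin: centre of its underside.
- worn_pad: Bystander: a second brake pad of the same shape with a grey plate, lying on the bench beside the fixture. Origin: centre of its underside.
- spray_can: Bystander: spray can, 58 mm across, 170 mm high. Origin: centre of its underside.
- grease_jar: Bystander: jar with yellow cap, 68 mm across, 70 mm high. Origin: centre of its underside.
- screwdriver: Bystander: screwdriver lying on the bench.
- wrench: Bystander: wrench lying on the bench.
Things that resemble listed ones, but are neither listed nor needed, are in the scene too. Of the things like the pad, leave any that is pink or purple; of the rest the larger one is meant.

How it is judged:
On the way, in this order (a step that is already met when the one before it is completed fails the run):
1. the pad is pressed down on the lifter (value of joint lifter above 0.004 m and x of pad in the frame of fixture below 0.02 m), for 0.1 s.
2. the pad has been slid under the gate and is lifting the drag spring (x of pad in the frame of fixture above 0.025 m and value of joint drag_spring above 0.06 rad), for 0.05 s.
At the end, for the whole second after the job is handed in: The pad lies flat on the deck at rest, straight in the channel, its front within about 5 mm of the end stop, the drag spring resting on it (joint above 0.06 rad), and the lifter is up behind it (joint below 0.0015 m) (x of pad in the frame of fixture between 0.0445 and 0.054 m and z of pad in the frame of fixture between 0.027 and 0.0325 m and angle between the x axis of pad and the x axis of fixture, either way round below 0.1 rad and angle between pad's own z axis and vertical below 0.06 rad and value of joint drag_spring above 0.06 rad and value of joint lifter below 0.0015 m and linear speed of pad below 0.01 m/s); the robot touches nothing.
It fails at once if the pad is lifted: more than 50 mm above the fixture's underside (12 mm above where it starts) (z of pad in the frame of fixture above 0.05 m).
It fails at once if the pad is tipped by more than 0.3 rad (angle between pad's own z axis and vertical above 0.3 rad).
It fails at once if the pad leaves the channel sideways (y of pad in the frame of fixture above 0.02 m or y of pad in the frame of fixture below -0.02 m).
It fails at once if another thing on the bench is moved by more than 25 mm or tipped over (distance of any of socket, guide_pin, worn_pad, spray_can, grease_jar, screwdriver, wrench from where it was at the start of the episode above 0.025 m or angle between any of socket, guide_pin, worn_pad, spray_can, grease_jar's own z axis and vertical above 0.5 rad).
It also fails if it takes over 42 s, if anything falls off the work surface, if the arm or the gripper's body presses on something with over 40 N, if the wrist force passes 120 N, or if a joint passes its speed limit or range.

## Working session

There is one attempt and no reset: what is moved stays moved. The work goes in short steps, Python scripts to look and compute and a shell command to move; the robot and the scene stay as the last step left them, time stands still between calls to the robot, and variables do not carry over. Pictures are saved under pics/ and viewed, at most 10 in all, crops included, and the job is handed in when it is done.

```bash
mkdir -p pics; cat > h.py <<'E'
import numpy as np, cv2
from workcell import manip, eyes, job
from scipy.spatial.transform import Rotation as R
def snap(name, fn):
    o=manip.get_obs(); im,d=eyes.camera(name); p=eyes.camera_params(name)
    if name=="wrist":
        T=np.eye(4);T[:3,:3]=R.from_quat(o["ee_rot"]).as_matrix();T[:3,3]=o["position"];W=T@np.array(p["hand_eye"])
    else: W=np.array(p["world_from_camera"])
    cv2.imwrite(f"pics/{fn}.png",im[:,:,::-1]); np.savez(f"{fn}.npz",im=im,d=d,W=W,K=[p["fx"],p["fy"],p["cx"],p["cy"]],dist=p["dist"])
def pts(fn,uv,z=None):
    f=np.load(fn+".npz");fx,fy,cx,cy=f["K"];K=np.array([[fx,0,cx],[0,fy,cy],[0,0,1]])
    uv=np.array(uv,float);n=cv2.undistortPoints(uv.reshape(-1,1,2),K,f["dist"]).reshape(-1,2)
    W=f["W"];r=np.c_[n,np.ones(len(n))]
    if z is None:
        dd=np.array([f["d"][int(round(v)),int(round(u))] for u,v in uv]); return (r*dd[:,None])@W[:3,:3].T+W[:3,3]
    w=r@W[:3,:3].T; s=(np.broadcast_to(z,len(n))-W[2,3])/w[:,2]; return w*s[:,None]+W[:3,3]
E
python3 - <<'E'
from h import *
snap("top","t0");snap("side","s0")
o=manip.get_obs();print(o["clock"],o["position"],o["ee_rot"],o["grip_width"])
E
```

```text
0.1 [ 0.18210326 -0.59756023  0.23065994] [ 9.89083633e-01  1.47354119e-01 -9.24860822e-05 -5.67693772e-04] 1.0001716957541544
```

View pics/t0.png

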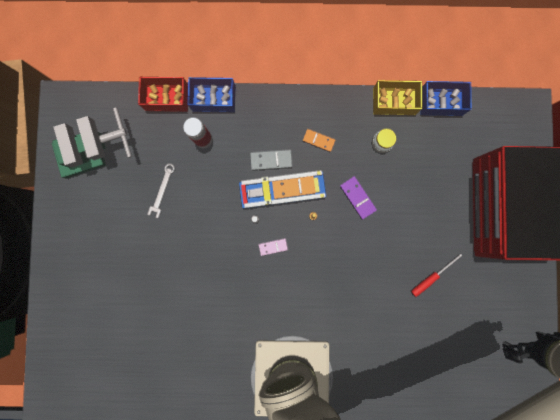

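View pics/s0.png

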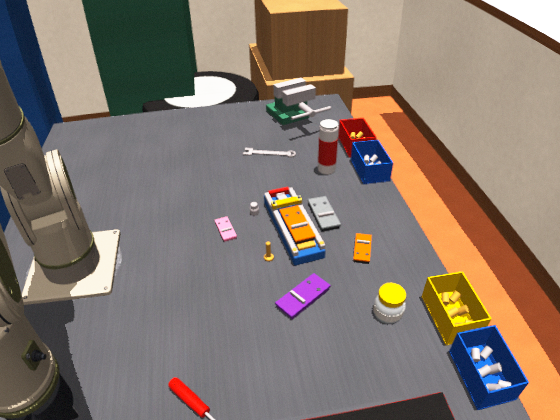

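The fixture is at about (283,190) in the top view. The red stop is at the left (243,193), the gate is at (267,190), and the orange pad's tab is at about x=303. The socket is at (254,219) and the guide pin at (313,216). I'll enlarge this area.

```bash
python3 - <<'E'
from h import *
im=cv2.imread("pics/t0.png")[145:230,225:340]
cv2.imwrite("pics/t0c.png",cv2.resize(im,None,fx=6.9,fy=6.9,interpolation=cv2.INTER_CUBIC))
E
```

```text
(no output)
```

View pics/t0c.png

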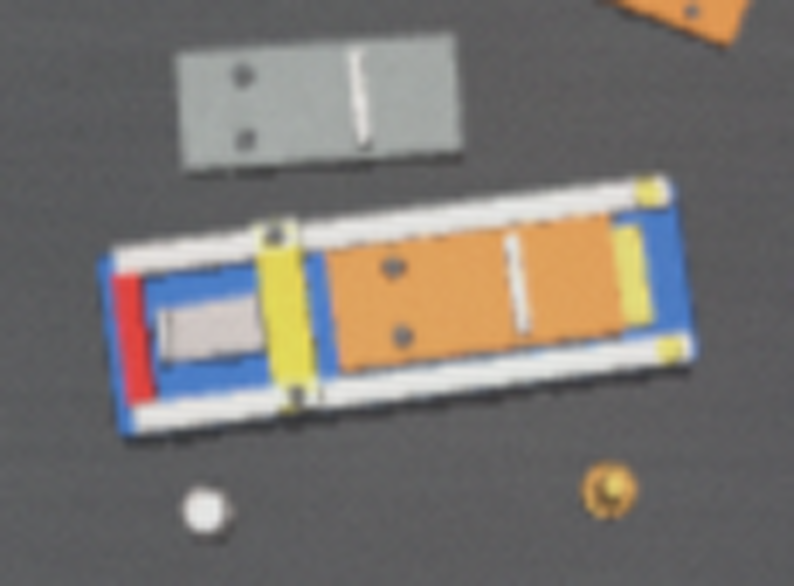

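The crop shows the pad's corners at (327,252), (340,370), (612,215) and (626,330). The tab runs from (512,235) to (525,332), and the gate's front edge is at about x=300–315.

```bash
python3 - <<'E'
from h import *
c=lambda L:[(225+(u+.5)/6.9-.5,145+(v+.5)/6.9-.5) for u,v in L]
pd=pts("t0",c([(327,252),(340,370),(612,215),(626,330)]),.054);print(pd)
print("sizes",[np.linalg.norm(pd[i]-pd[j]) for i,j in((0,1),(2,3),(0,2),(1,3))])
print("tab",pts("t0",c([(512,235),(525,332)]),.063))
print("depth z",pts("t0",c([(450,300),(570,280)])))
print("gate top front",pts("t0",c([(297,248),(316,380)]),.0625))
rl=pts("t0",c([(112,248),(668,178),(136,432),(690,352)]),.044);print("rail",rl)
d=pd[:2].mean(0)-pd[2:].mean(0);print("yaw pad",np.degrees(np.arctan2(d[1],d[0])))
d=rl[0]-rl[1]+rl[2]-rl[3];print("yaw fix",np.degrees(np.arctan2(d[1],d[0])))
print("socket, pin",pts("t0",c([(206,511),(612,490)]),[.034,.055]))
print(R.from_quat(manip.get_obs()["ee_rot"]).as_matrix(), eyes.camera_params("wrist")["hand_eye"])
E
```

```text
[[ 0.61472891  0.0709281   0.054     ]
 [ 0.56123905  0.06411108  0.054     ]
 [ 0.63360232 -0.05786493  0.054     ]
 [ 0.58137189 -0.06477955  0.054     ]]
sizes [np.float64(0.05392250496463199), np.float64(0.05268614199869197), np.float64(0.13016854554476778), np.float64(0.13045353528865936)]
tab [[ 0.6225887  -0.01245099  0.063     ]
 [ 0.57886599 -0.01887713  0.063     ]]
depth z [[ 0.59375314  0.01494375  0.05405648]
 [ 0.60366809 -0.03918642  0.0542276 ]]
gate top front [[0.615268   0.08414093 0.0625    ]
 [0.55585111 0.07452619 0.0625    ]]
rail [[ 0.61630166  0.1693459   0.044     ]
 [ 0.65241761 -0.08385777  0.044     ]
 [ 0.53241583  0.15654887  0.044     ]
 [ 0.57277103 -0.09466477  0.044     ]]
yaw pad 98.60766289974771
yaw fix 98.62056580480429
socket, pin [[ 0.49739995  0.12479017  0.034     ]
 [ 0.50887864 -0.05921032  0.055     ]]
[[ 9.56573510e-01  2.91490991e-01 -3.50256972e-04]
 [ 2.91491201e-01 -9.56572882e-01  1.09573683e-03]
 [-1.56489085e-05 -1.15024965e-03 -9.99999338e-01]] [[ 5.40659106e-04 -9.62617089e-01 -2.70865366e-01  6.82240333e-02]
 [ 9.99999714e-01  6.63937996e-04 -3.63498335e-04 -1.72547143e-04]
 [ 5.29747518e-04 -2.70865092e-01  9.62617173e-01 -1.43348398e-01]
 [ 0.00000000e+00  0.00000000e+00  0.00000000e+00  1.00000000e+00]]
```

```bash
python3 -m crank '[[[0,3,4,-0.4,0,0,5.83],[0,3,4,-0.4,0,0,5.83],[0,3,4,-0.4,0,0,5.83],[0,3,4,-0.4,0,0,5.83],[0,3,4,-0.4,0,0,5.83],[0,3,4,-0.4,0,0,5.83],[0,3,4,-0.4,0,0,5.83],[0,3,4,-0.4,0,0,5.83],[0,3,4,-0.4,0,0,5.83],[0,3,4,-0.4,0,0,5.83],[0,3,4,-0.4,0,0,5.83],[0,3,4,-0.4,0,0,5.83],[0,3,4,-0.4,0,0,5.83],[0,3,4,-0.4,0,0,5.83],[0,0,0,0,0,0,0]]]' 100; python3 - <<'E'
from h import *
snap("wrist","w1")
o=manip.get_obs();print(o["clock"],o["position"],R.from_quat(o["ee_rot"]).as_matrix(),o["grip_width"],o["joint_pos"],o["ft_force"])
E
```

```text
clock: 1.98
position: [0.6029, -0.0331, 0.1744]
ee_rot: [0.65, 0.76, 0.001, -0.001]
ft_force: [-0.3, 0.2, 0.1]
grip_width: -0.0
grasp_force: 0.0
2.025 [ 0.60229096 -0.03586989  0.17449366] [[-0.15197498  0.98838356 -0.00124345]
 [ 0.98838316  0.15197663  0.00135285]
 [ 0.00152611 -0.0010234  -0.99999831]] -0.0020306371929611263 [ 0.49765398  0.39614803 -0.65004318  1.56734498  0.24601857  1.26288628
 -0.03765319] [-0.30089947 -1.05751266 -1.35918274]
```

View pics/w1.png

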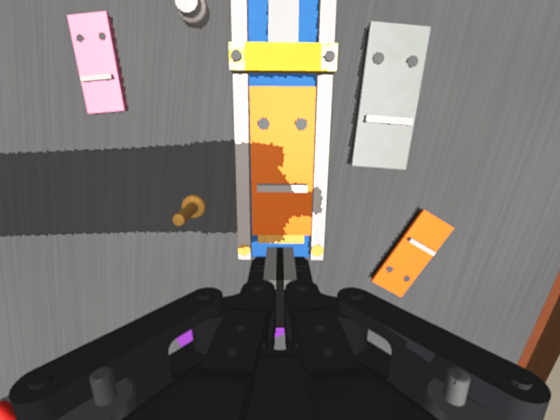

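The wrist view shows the shut fingers behind the pad. The tab runs from (257,189) to (308,188). The pad's front edge is at row 86, from columns 250 to 314, and its rear edge is at about row 236. The gate is at rows 42–72.

```bash
python3 - <<'E'
from h import *
o=manip.get_obs();t=np.array(o["position"]);print(o["clock"],t,o["ft_force"])
d=np.array([-.1496,.9887]);n=np.array([-.9887,-.1496])
def rep(l,uv,z):
    for p in pts("w1",uv,z): print(l,p.round(4),"rel tcp: d %.1f n %.1f mm"%((p[:2]-t[:2])@d*1e3,(p[:2]-t[:2])@n*1e3))
rep("front",[(250,86),(314,86)],.054);rep("rear",[(250,236),(312,237)],.054);rep("tabtop",[(257,188),(308,188)],.063)
rep("gate",[(245,72),(327,72)],.0625)
print(pts("w1",[(300,100),(290,215),(262,210)])[:,2])
E
```

```text
2.025 [ 0.60229096 -0.03586989  0.17449366] [-0.30089947 -1.05751266 -1.35918274]
front [0.5624 0.0637 0.054 ] rel tcp: d 104.5 n 24.5 mm
front [0.6146 0.072  0.054 ] rel tcp: d 104.8 n -28.3 mm
rear [ 0.5797 -0.0666  0.054 ] rel tcp: d -27.0 n 26.9 mm
rear [ 0.6374 -0.0584  0.054 ] rel tcp: d -27.5 n -31.3 mm
tabtop [ 0.5803 -0.0183  0.063 ] rel tcp: d 20.7 n 19.1 mm
tabtop [ 0.624  -0.0113  0.063 ] rel tcp: d 21.0 n -25.2 mm
gate [0.5581 0.0725 0.0625] rel tcp: d 113.7 n 27.5 mm
gate [0.6221 0.0826 0.0625] rel tcp: d 114.2 n -37.3 mm
[0.05509626 0.05496223 0.05373829]
```

```bash
python3 -m crank '[[[0,0.22,0,-2.5,0,0,0],[0,0,0,-2.5,0,0,0],[0,0,0,-2.5,0,0,0],[0,0,0,-2,0,0,0],[0,0,0,-1.2,0,0,0],[0,0,0,-0.4,0,0,0],[0,0,0,0,0,0,0]]]'; python3 -m crank '[[[0,0,0,-0.2,0,0,0],[0,0,0,-0.2,0,0,0],[0,0,0,-0.2,0,0,0],[0,0,0,0,0,0,0]]]'
```

```text
clock: 2.9
position: [0.6047, -0.0379, 0.0647]
ee_rot: [0.652, 0.758, 0.0, 0.0]
ft_force: [0.9, 0.0, -0.6]
grip_width: 0.0
grasp_force: 0.0
clock: 3.4
position: [0.6043, -0.0379, 0.0582]
ee_rot: [0.652, 0.758, -0.0, -0.0]
ft_force: [-0.6, -0.2, 0.1]
grip_width: 0.003
grasp_force: 0.0
```

```bash
python3 -m crank '[[[0,0,0,-0.2,0,0,0],[0,0,0,-0.2,0,0,0],[0,0,0,-0.2,0,0,0],[0,0,0,0,0,0,0]]]'; python3 -m crank '[[[0,0,0,-0.2,0,0,0],[0,0,0,-0.2,0,0,0],[0,0,0,0,0,0,0],[0,0,0,0,0,0,0]]]'
```

```text
clock: 3.9
position: [0.6046, -0.0379, 0.0529]
ee_rot: [0.652, 0.758, 0.0, 0.0]
ft_force: [-3.4, -0.8, 7.6]
grip_width: -0.002
grasp_force: 4.0
clock: 4.4
position: [0.6048, -0.0378, 0.0494]
ee_rot: [0.652, 0.758, 0.0, 0.0]
ft_force: [-3.7, -0.1, 10.1]
grip_width: 0.005
grasp_force: 5.0
```

```bash
python3 -m crank '[[[0,0,0,-0.2,0,0,0],[0,0,0,-0.2,0,0,0],[0,0,0,-0.1,0,0,0],[0,0,0,0,0,0,0]]]'; python3 -m crank '[[[0,0,0,-0.15,0,0,0],[0,0,0,-0.1,0,0,0],[0,0,0,0,0,0,0]]]'
```

```text
clock: 4.9
position: [0.6059, -0.0378, 0.0465]
ee_rot: [0.652, 0.758, 0.001, 0.002]
ft_force: [-8.1, -1.3, 26.9]
grip_width: -0.002
grasp_force: 13.5
clock: 5.28
position: [0.6064, -0.0378, 0.0464]
ee_rot: [0.652, 0.758, 0.001, 0.002]
ft_force: [-17.5, -1.0, 49.1]
grip_width: -0.002
grasp_force: 24.4
```

```bash
python3 -m crank '[[[0,-0.1,0,0.1,0,0,0],[0,-0.045,0.3,0,0,0,0],[0,-0.045,0.3,0,0,0,0],[0,-0.045,0.3,0,0,0,0],[0,-0.045,0.3,0,0,0,0],[0,0,0,0,0,0,0]]]'; python3 -m crank '[[[0,-0.045,0.3,0,0,0,0],[0,-0.045,0.3,0,0,0,0],[0,-0.045,0.3,0,0,0,0],[0,0,0,0,0,0,0]]]'
```

```text
clock: 6.02
position: [0.6053, -0.0297, 0.0465]
ee_rot: [0.653, 0.757, 0.001, 0.005]
ft_force: [-4.1, -11.5, 33.2]
grip_width: 0.001
grasp_force: 16.2
clock: 6.52
position: [0.604, -0.0206, 0.0465]
ee_rot: [0.653, 0.757, 0.001, 0.005]
ft_force: [-3.1, -10.5, 32.3]
grip_width: -0.0
grasp_force: 16.3
```

```bash
python3 -m crank '[[[0,-0.06,0.4,0,0,0,0],[0,-0.06,0.4,0,0,0,0],[0,-0.06,0.4,0,0,0,0],[0,-0.06,0.4,0,0,0,0],[0,-0.06,0.4,0,0,0,0],[0,0,0,0,0,0,0]]]'; python3 - <<'E'
from h import *
snap("top","t2");im=cv2.imread("pics/t2.png")[145:230,225:340]
cv2.imwrite("pics/t2c.png",cv2.resize(im,None,fx=6.9,fy=6.9,interpolation=cv2.INTER_CUBIC))
E
```

```text
clock: 7.28
position: [0.6009, -0.0002, 0.0464]
ee_rot: [0.653, 0.757, 0.001, 0.004]
ft_force: [-4.0, -11.1, 33.0]
grip_width: 0.003
grasp_force: 16.4
```

View pics/t2c.png

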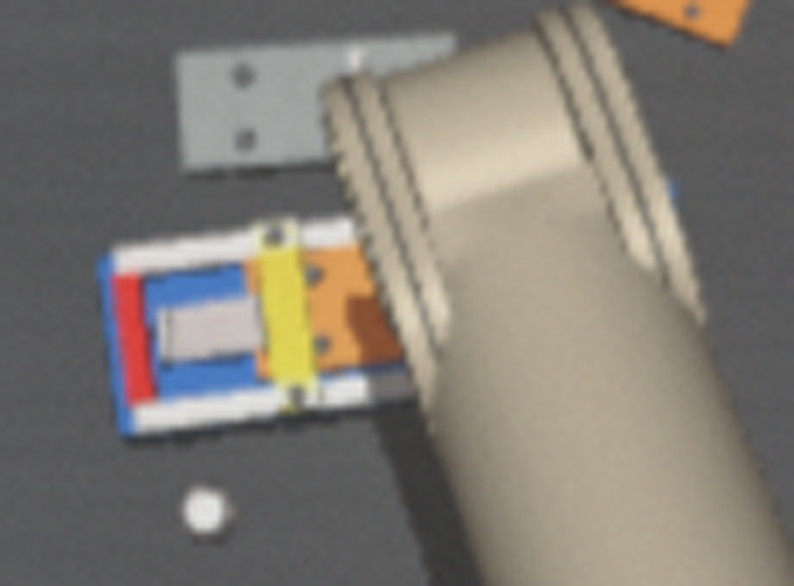

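The pad front has come out beyond the gate at crop column 248. The holes moved from column 393 to 315, about 35 mm, so the pad is following the fingers. I'll keep sliding.

```bash
python3 -m crank '[[[0,-0.06,0.4,0,0,0,0],[0,-0.06,0.4,0,0,0,0],[0,-0.06,0.4,0,0,0,0],[0,-0.06,0.4,0,0,0,0],[0,-0.06,0.4,0,0,0,0],[0,0,0,0,0,0,0]]]'; python3 -m crank '[[[0,-0.06,0.4,0,0,0,0],[0,-0.06,0.4,0,0,0,0],[0,-0.06,0.4,0,0,0,0],[0,0,0,0,0,0,0]]]'; python3 -m crank '[[[0,-0.045,0.3,0,0,0,0],[0,-0.045,0.3,0,0,0,0],[0,-0.03,0.2,0,0,0,0],[0,0,0,0,0,0,0]]]'
```

```text
clock: 8.07
position: [0.5982, 0.0182, 0.0463]
ee_rot: [0.654, 0.757, 0.0, 0.005]
ft_force: [-3.2, -15.2, 33.4]
grip_width: 0.001
grasp_force: 16.4
clock: 8.57
position: [0.5963, 0.0308, 0.0462]
ee_rot: [0.654, 0.757, 0.0, 0.005]
ft_force: [-2.8, -13.4, 32.8]
grip_width: -0.002
grasp_force: 16.3
clock: 9.07
position: [0.595, 0.0395, 0.046]
ee_rot: [0.654, 0.757, 0.001, 0.004]
ft_force: [-3.2, -12.8, 30.6]
grip_width: 0.002
grasp_force: 15.3
```

```bash
python3 -m crank '[[[0,-0.045,0.3,0,0,0,0],[0,-0.03,0.2,0,0,0,0],[0,0,0,0,0,0,0]]]'; python3 -m crank '[[[0,-0.045,0.3,0,0,0,0],[0,-0.03,0.2,0,0,0,0],[0,0,0,0,0,0,0]]]'; python3 - <<'E'
from h import *
snap("top","t3");im=cv2.imread("pics/t3.png")[145:230,225:340]
cv2.imwrite("pics/t3c.png",cv2.resize(im,None,fx=6.9,fy=6.9,interpolation=cv2.INTER_CUBIC))
E
```

```text
clock: 9.45
position: [0.5943, 0.0441, 0.046]
ee_rot: [0.654, 0.757, 0.001, 0.005]
ft_force: [-2.2, -12.8, 31.1]
grip_width: 0.0
grasp_force: 15.5
clock: 9.82
position: [0.5938, 0.0499, 0.046]
ee_rot: [0.653, 0.757, 0.001, 0.004]
ft_force: [-1.2, -11.3, 28.7]
grip_width: -0.002
grasp_force: 14.6
```

View pics/t3c.png

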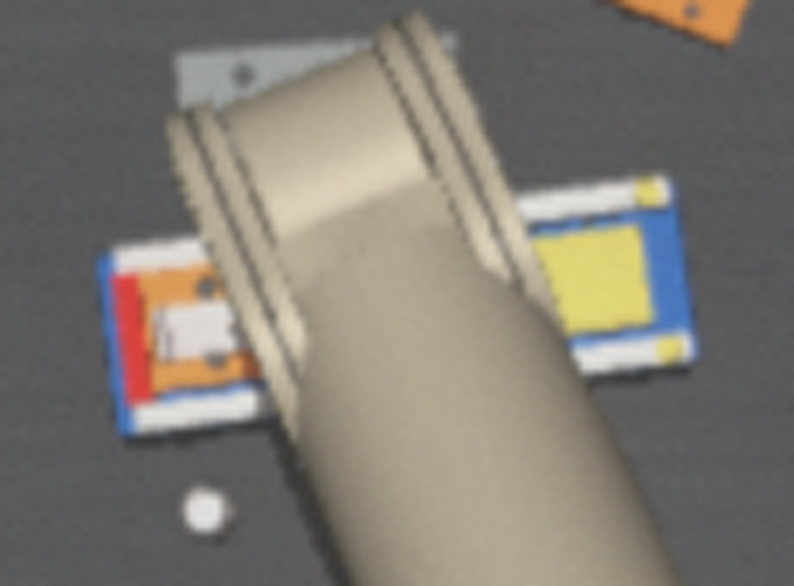

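The pad's front edge now meets the red stop at about column 143. I'll push on until the force rises against the tab and the stop.

```bash
python3 -m crank '[[[0,-0.03,0.2,0,0,0,0],[0,-0.03,0.2,0,0,0,0],[0,0,0,0,0,0,0]]]'; python3 -m crank '[[[0,-0.03,0.2,0,0,0,0],[0,-0.03,0.2,0,0,0,0],[0,0,0,0,0,0,0]]]'; python3 -m crank '[[[0,-0.03,0.2,0,0,0,0],[0,-0.015,0.1,0,0,0,0],[0,0,0,0,0,0,0]]]'
```

```text
clock: 10.25
position: [0.5935, 0.0544, 0.046]
ee_rot: [0.653, 0.757, 0.002, 0.004]
ft_force: [0.8, -10.1, 28.3]
grip_width: 0.001
grasp_force: 13.8
clock: 10.62
position: [0.5933, 0.0561, 0.046]
ee_rot: [0.654, 0.756, 0.001, 0.005]
ft_force: [1.1, -15.9, 28.6]
grip_width: 0.001
grasp_force: 17.9
clock: 11.0
position: [0.5933, 0.0562, 0.046]
ee_rot: [0.655, 0.756, -0.0, 0.006]
ft_force: [0.7, -23.3, 29.4]
grip_width: 0.003
grasp_force: 20.4
```

```bash
python3 -m crank '[[[0,0,0,0.15,0,0,0],[0,0.03,-0.2,0.1,0,0,0],[0,0.03,-0.2,0.1,0,0,0],[0,0,0,0,0,0,0]]]'; python3 -m crank '[[[0,0,0,0.1,0,0,0],[0,0.03,-0.2,0.1,0,0,0],[0,0.03,-0.2,0.2,0,0,0],[0,0.03,-0.2,0.3,0,0,0],[0,0,0,0.5,0,0,0],[0,0,0,0,0,0,0]]]'
```

```text
clock: 11.5
position: [0.591, 0.0554, 0.0462]
ee_rot: [0.654, 0.757, -0.0, 0.003]
ft_force: [4.3, -12.8, 4.3]
grip_width: -0.001
grasp_force: 8.3
clock: 12.25
position: [0.5899, 0.0547, 0.058]
ee_rot: [0.652, 0.758, 0.0, 0.0]
ft_force: [0.3, -0.1, 0.1]
grip_width: 0.004
grasp_force: 0.0
```

Clear of the pad. I'll rise and swing back for a wrist and top check.

```bash
python3 -m crank '[[[0,0,0,2,0,0,0],[0,0,0,4,0,0,0],[0,0,-1,4,0,0,0],[0,0,-3,3,0,0,0],[0,0,-4,0,0,0,0],[0,0,-5,0,0,0,0],[0,0,-5,0,0,0,0],[0,0,-3,0,0,0,0],[0,0,0,0,0,0,0],[0,0,0,0,0,0,0]]]'; python3 - <<'E'
from h import *
snap("wrist","w4");snap("top","t4");a=cv2.imread("pics/t4.png")[145:230,225:340]
a=cv2.resize(a,(400,296),interpolation=cv2.INTER_CUBIC);b=cv2.resize(cv2.imread("pics/w4.png"),(395,296))
cv2.imwrite("pics/c4.png",np.hstack([a,b]))
E
```

```text
clock: 13.5
position: [0.5899, -0.1546, 0.1882]
ee_rot: [0.652, 0.758, 0.001, 0.0]
ft_force: [-0.1, 0.7, -0.3]
grip_width: 0.002
grasp_force: 0.0
```

View pics/c4.png

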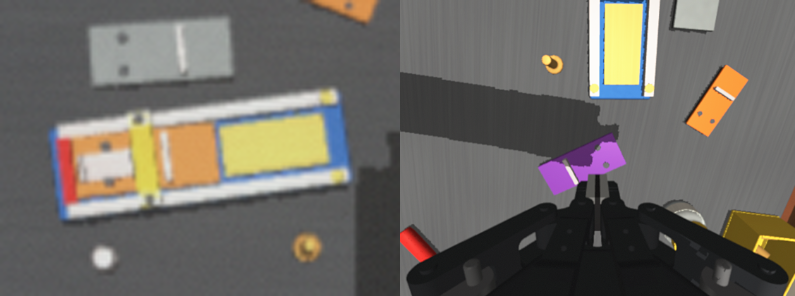

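The top view (left half) shows the pad's front at the red stop (column 75), its rear edge at column 218, and the full lifter visible behind it. Before handing in I'll check heights and position.

```bash
python3 - <<'E'
from h import *
c=lambda L:[(225+(u+.5)/3.478-.5,145+(v+.5)/3.482-.5) for u,v in L]
d=np.array([-.1496,.9887]);O=np.array([.5935,.0369])
print("heights pad,lifter",pts("t4",c([(195,150),(205,165),(245,150),(290,140)]))[:,2])
f=lambda l,uv,z:print(l,((pts("t4",c(uv),z)[:,:2]-O)@d*1e3).round(1))
f("rear (-15)",[(216,123),(220,182)],.046);f("tab c (31)",[(165,133),(171,183)],.055)
f("gate front 40",[(152,126),(159,193)],.0625);f("lifter front (-20)",[(220,126),(228,174)],.038)
E
```

```text
heights pad,lifter [0.04717149 0.045049   0.03495551 0.03766507]
rear (-15) [-15.9 -12.3]
tab c (31) [30.8 31.4]
gate front 40 [41.3 43. ]
lifter front (-20) [-19.3 -20.6]
```

```bash
python3 -c "
from h import *
d=np.load('t4.npz')['d'];print(pts('t4',[(u,v) for u in range(294,316,4) for v in range(183,192,4)])[:,2].mean())
print(job.hand_in())"
```

```text
0.03801080622494045
the job is handed in; nothing more can be done
None
```

The job is handed in: the pad is fully home against the red end stop, the lifter measures 38.0 mm high (fully up) behind it, and the arm is clear, with no verdict returned yet.

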